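# Draw an air sample with the bench piston pump and hold the stroke

### The job

Draw an air sample with the bench pump: first unscrew the blue cap on its inlet, a quarter turn anticlockwise as seen from above, to its stop, with the plunger still home. Then pull the orange spring-return handle out until the black pointer stands over the red marker, keep it there for at least three seconds, and finish while still holding the handle there. Do not slide the red marker along its scale, leave the cap open, and do not disturb the sample tin, the beaker and the brass weight that stand around.

Things in the scene. Friction and masses are not known exactly. Their poses are not given: they have to be found in the camera images.
- pump: bench air-sampling pump, fixed to the worktop. Origin: on the worktop under the barrel; own x runs along the barrel from handle end (-x) to cap end (+x), y to the white scale's side, z up. Barrel: x -65 to 80 mm, 62 mm thick, top 76 mm up. Foot plate: x -80 to 130, y -45 to 75, 12 mm thick. Scale shelf: y 34 to 74, top 30 mm up. The handle end is at the robot's right (yaw 1.25 to 1.9)
- handle: orange upright plate, 12 mm thick along pump x, 50 mm wide along y, top 95 mm above the worktop. Origin: mid plate, 80 mm up: take it here from above, fingers closing along pump x. Axes as the pump's. Rods and crosshead on its barrel side lie below 58 mm height. Home, it stands at pump x = -120 mm, 49 mm free to the barrel
- plunger (a joint): how far the handle is pulled out, m: 0 home (where it starts), grows along the pump's -x, stop at 0.09. A spring draws it home with 6.3 N at 0 plus 90 N per m of pull (9.5 to 13 N at the marker); let go, it runs back home
- pointer (a point): middle of the black pointer, 3 mm wide along the pump's x, that the plunger carries over the scale, 45 mm above the worktop; with the plunger home it is at pump x = 50, y = 65 mm, and it moves just as far as the handle
- mark (a point): middle of the top of the red marker on the white scale, 14 mm wide along pump x, 37 mm above the worktop; axes as the pump's. It is 35 to 75 mm from the pointer's home towards the handle end, elsewhere each time. It could slide (5 N) but must stay. The pointer is over the marker when they differ by less than 7 mm along pump x
- cap (a joint): turn of the blue cap, rad: 0 shut, grows anticlockwise seen from above, stop at 1.5 (open). Starts between 0 and 0.15, needs about 0.06 N m, stays where it is left. The white line on its top points to the white dot on the flange (towards the handle) when shut, to the green dot when open
- cap_grip (a point): where to grip the blue knurled screw cap: on its vertical axis, pump x = 105 mm, 99.5 mm above the worktop, 8.5 mm below the cap's top. The cap is round, 36 mm across, 81 to 108 mm above the worktop, captive, and can be gripped from above at any yaw; below it a flange 52 mm across, top 77 mm above the worktop
- sample_tin: round sample tin, 57 mm across, 34 mm high, a bystander beyond the handle end; origin at the centre of its underside
- beaker: small clear glass beaker, 53 mm across, 66 mm high, a bystander behind the pump; origin at the centre of its underside
- weight: brass weight with a knob, 29 mm across, 51 mm high, a bystander beyond the cap end; origin at the centre of its underside

How it is judged:
On the way, in this order (a step that is already met when the one before it is completed fails the run):
1. the cap is unscrewed (beyond 1.25 rad) while the plunger is home (value of joint cap above 1.25 rad and x of pointer in the frame of pump above 0.042 m), for 0.2 s.
2. the fingers hold the handle out with the pointer over the red marker (within 7 mm) for 2.5 s (x of pointer in the frame of mark between -0.007 and 0.007 m and contact force between the fingers and handle above 1.5 N and value of joint cap above 1.25 rad), for 2.5 s.
At the end, for the whole second after the job is handed in: the fingers hold the handle (contact force over 1.5 N) at rest (under 10 mm/s), the pointer within 7 mm of the red marker's middle along the scale, and the cap open beyond 1.25 rad (all of step 2 and linear speed of handle below 0.01 m/s); the arm keeps its last pose, push and grip.
It fails at once if the handle is pulled out more than 12 mm while the cap is turned less than 1.1 rad open (x of pointer in the frame of pump below 0.038 m and value of joint cap below 1.1 rad).
It fails at once if the red marker is slid by more than 4 mm (distance of mark from where it was at the start of the episode above 0.004 m).
It fails at once if the tin, beaker or weight is pushed more than 25 mm or tipped over (distance of any of sample_tin, beaker, weight from where it was at the start of the episode above 0.025 m or angle between any of sample_tin, beaker, weight's own z axis and vertical above 0.5 rad).
It also fails if it takes over 51 s, if anything falls off the work surface, if the arm or the gripper's body presses on something with over 40 N, if the wrist force passes 120 N, or if a joint passes its speed limit or range.

### The arm

A 6-joint arm with a two-finger parallel gripper is mounted at the origin on a cart in front of the work surface, level with it; the furniture and walls round the work are solid. World frame = base frame: x ahead of the robot, y to its left, z up, the work surface at z = 0. Lengths are in m, angles in rad, forces in N, time in s.
With the tool pointing down it reaches from about 0.3 to 0.875 m from the base axis. Payload 6.4 kg.
Tool frame: the origin (TCP) lies on the centre line of the jaws, within the pads' length; the fingertips stand 11 mm ahead of it and the grasp point (between the pads) lies 8 mm behind it; z points along the fingers, y is the line along which they close (so a half turn about z gives the same grasp; the last joint's range is limited). The gripper opens to 88 mm and grips with 3 to 60 N. Pads are 18 mm wide; open, the fingers measure 123 mm over their backs; the gripper's body (75 mm by 187 mm) begins 45 mm behind the grasp point.
Start: joints at [-1.424, 0.181, 1.607, -0, 1.354, -0.206], TCP at [0.199, -0.54, 0.25] pointing down, gripper open.
Joint ranges: [-2.99, 2.99], [-0.89, 2.07], [0.3, 2.58], [-1.14, 4.28], [0, 2.63], [-3.12, 3.12]. Speed limits (rad/s): [2.57, 2.57, 3.01, 3.14, 3.14, 3.14].

### API

Orientations are given as [roll, pitch, yaw] about the fixed x, y, z axes, in that order (R = Rz(yaw) Ry(pitch) Rx(roll)).
In Python, from workcell import bot gives the robot as it stands. The module is installed in compiled form; this text tells all that it offers.
- The arm moves only by the tool servo_tool, never from a script. Its argument "deltas" is a list that holds one entry, the list of rows, each a list of 7 numbers: the closure, from -1 (fully open) to 1 (shut), then the shift along the tool's x, y, z in units of 0.8 m (1.0 is 0.8 m), then the turn, a rotation vector about the tool's x, y, z in units of pi/2 rad (1.0 is pi/2 rad). In form: [[[gripper, tx, ty, tz, rx, ry, rz], ...]]. A call has 1 to 12 rows; each row is the pose to reach, as a shift and turn from the pose commanded when the call began, along the tool's axes at that moment; what a row does not reach only later rows make up. A row lasts 1/8 s, in which the tool goes at most 62.5 mm and 10.7 degrees, less where a joint would pass 70% of its speed; a pose out of reach is approached as far as the arm can. A call with a number of a shift or a turn outside -1 to 1 is refused whole. A call with a gripper value outside its range is refused whole. The fingers move at their own pace and stop on an object; the grip force is fixed at half the most. Time passes only in rows, so rows that repeat a pose let the fingers close. It gives the time, the measured TCP pose, the force, the opening and the grip force at its end, in the units of the state.
- bot.observe(): the state, without advancing time (a new reading comes with each control period).
- bot.read_camera(name): name is "side" or "top" or "wrist"; returns (picture, depth): 400x640x3 uint8, red, green, blue; 400x640 float32, m along the optical axis (not along the pixel's ray), 0 where there is no reading.
- bot.get_calibration(name): a dict with "fovy" (degrees; the focal length in pixels is half the picture's height over the tangent of half this angle, whatever the lens; pixels are square), "cx", "cy" (the principal point, pixels), "R" (3x3) and "t" (3): a world point X has camera coordinates R X + t; the wrist camera has in their place "T_tool_cam" (4x4, takes a point from camera to tool coordinates, whose origin is the TCP and whose axes are the flange's). Camera axes: x right, y down, z forward; pixel columns grow to the right and rows downward; lengths in m; the calibration is good to about 2 mm. A picture is of the moment at which its call begins: read the wrist's pose just before it. get_calibration takes no time and is no camera call.
- bot.sign_off(): hands the job in; it is judged then, once.
The state is a dict: "time": time; "q": joint angles; "joint_vel": joint speeds; "joint_torque": joint torques, N m; "ee_pos": TCP position; "tool_rot": TCP orientation; "wrist_force": force on the tool from outside, world axes, zero at the start; "wrist_torque": the same for the moment, N m; "finger_gap": opening from 0.0 (shut) to 1.0 (fully open); "gripper_force": force on a finger pad.
Only numpy, scipy, OpenCV 4.12 (cv2) and the standard library are available. Lean on these libraries where they do the work, as an engineer would, in place of code of your own. Each camera call takes 0.05 s, during which the arm holds its last target. There are 200 camera calls.

## Working session

There is one attempt and no reset: what is moved stays moved. The work goes in short steps, Python scripts to look and compute and a tool call to move; the robot and the scene stay as the last step left them, time stands still between calls to the robot, and variables do not carry over. Pictures are saved under pics/ and viewed, at most 10 in all, crops included, and the job is handed in when it is done.

Besides the shell and the picture viewer there is one more tool, called after ">>>" by a JSON object that holds its "method" and its "body", one argument or row to a line. servo_tool: Moves the arm, as the interface text tells. Its arguments: {"type":"object","properties":{"deltas":{"type":"array"}},"required":["deltas"]}

```bash
mkdir -p pics; cat > h.py <<'E'
import numpy as np, cv2
from workcell import bot
from scipy.spatial.transform import Rotation as Ro
def cam(n):
    c=bot.get_calibration(n); f=200/np.tan(np.radians(c['fovy'])/2)
    if 'R' in c: R=np.array(c['R']);t=np.array(c['t'])
    else:
        s=bot.observe(); T=np.eye(4);T[:3,:3]=Ro.from_euler('xyz',s['tool_rot']).as_matrix();T[:3,3]=s['ee_pos']
        W=np.linalg.inv(T@np.array(c['T_tool_cam'])); R=W[:3,:3];t=W[:3,3]
    return f,c['cx'],c['cy'],R,t
def ray(C,uv):
    f,cx,cy,R,t=C; d=R.T@np.array([(uv[0]-cx)/f,(uv[1]-cy)/f,1]); return -R.T@t,d
def plane(C,uv,z):
    o,d=ray(C,uv); return o+d*(z-o[2])/d[2]
def dep(C,uv,D):
    o,d=ray(C,uv); return o+d*D
def tri(C1,u1,C2,u2):
    o1,d1=ray(C1,u1);o2,d2=ray(C2,u2)
    s=np.linalg.lstsq(np.c_[d1,-d2],o2-o1,rcond=None)[0]
    a=o1+s[0]*d1;b=o2+s[1]*d2; return (a+b)/2,np.linalg.norm(a-b)
def proj(C,X):
    f,cx,cy,R,t=C; p=R@np.array(X)+t; return f*p[0]/p[2]+cx,f*p[1]/p[2]+cy
def shot(n,tag):
    C=cam(n); p,D=bot.read_camera(n); np.savez(f'pics/{tag}.npz',p=p,D=D); cv2.imwrite(f'pics/{tag}.png',p[...,::-1]); return C,p,D
E
python3 - <<'E'
from h import *
s=bot.observe(); print(s)
a=[shot(n,n+'0')[1] for n in('top','side')]
cv2.imwrite('pics/both.png',cv2.resize(np.vstack(a),(480,600))[...,::-1])
for n in('top','side','wrist'): print(n,bot.get_calibration(n))
E
```

```text
{'time': 0.0, 'q': array([-1.42426350e+00,  1.81549015e-01,  1.60796962e+00,  3.46986750e-05,
        1.35379813e+00, -2.06286307e-01]), 'joint_vel': array([ 0.00078266, -0.00117935, -0.00122247,  0.00105213, -0.00102053,
       -0.00165629]), 'joint_torque': array([-8.92578555e-04, -4.33875310e+01, -3.41847503e+01,  7.00656907e-02,
        3.87560343e-02, -1.53969845e-04]), 'ee_pos': array([ 0.19864714, -0.53906343,  0.24882419]), 'tool_rot': array([-3.13991203e+00, -3.86297335e-04,  3.52811310e-01]), 'wrist_force': array([-0.58463259, -0.11503257, -0.10097454]), 'wrist_torque': array([-0.01558623, -0.02439416,  0.01481286]), 'gripper_force': 0.0, 'finger_gap': 0.9986786756509134}
top {'fovy': 48.570475203014, 'cx': 316.9593221436895, 'cy': 198.95977368635207, 'R': array([[ 1.19094790e-02, -9.99928081e-01,  1.41305057e-03],
       [-9.94773295e-01, -1.19913797e-02, -1.01401670e-01],
       [ 1.01411322e-01, -1.98023908e-04, -9.94844563e-01]]), 't': array([-0.01584485,  0.60637845,  1.32630084])}
side {'fovy': 57.40622661422775, 'cx': 325.55668276791226, 'cy': 193.6567794510556, 'R': array([[-9.70365071e-01, -2.41642366e-01,  7.72288916e-04],
       [-1.43757381e-01,  5.74712808e-01, -8.05629570e-01],
       [ 1.94230391e-01, -7.81865817e-01, -5.92419108e-01]]), 't': array([0.55574076, 0.16743876, 0.82181108])}
wrist {'fovy': 70.81680459470618, 'cx': 320.94103679859927, 'cy': 195.71460280200517, 'T_tool_cam': array([[ 3.03564840e-04, -9.64154340e-01, -2.65341887e-01,
         6.90975723e-02],
       [ 9.99999952e-01,  2.75906225e-04,  1.41510418e-04,
        -4.49199647e-04],
       [-6.32284055e-05, -2.65341918e-01,  9.64154377e-01,
        -1.33967866e-01],
       [ 0.00000000e+00,  0.00000000e+00,  0.00000000e+00,
         1.00000000e+00]])}
```

View pics/top0.png

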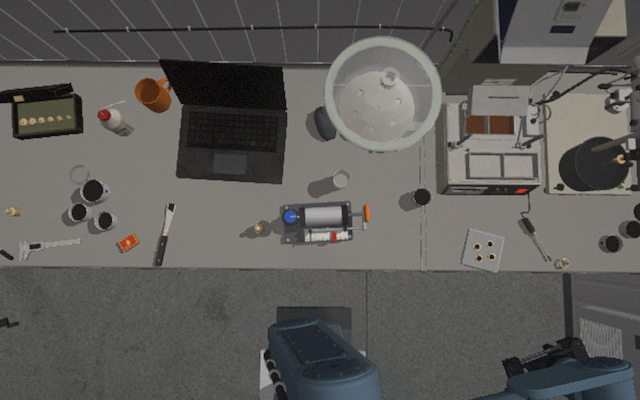

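View pics/side0.png

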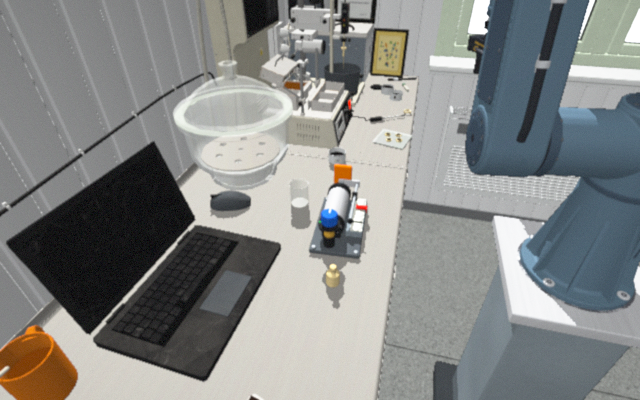

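The top view shows the cap at (291,215), the handle at (367,213), the red marker near (338,237), the beaker at (341,180), the weight at (258,228) and the tin at (421,197). The side view shows the cap at about (329,220), the handle at (343,173) and the marker at (361,208).

```bash
cat > m.py <<'E'
from h import *
# hue ranges (OpenCV), with min sat/val
RNG={'blue':(100,130,120,50),'orange':(5,18,150,90),'red':(172,184,140,80)}
def blobs(p,col,box):
    h=cv2.cvtColor(p,cv2.COLOR_RGB2HSV); a,b,s,v=RNG[col]; H=h[...,0].astype(int)
    m=((((H>=a)&(H<=b))|((H+180>=a)&(H+180<=b)))&(h[...,1]>=s)&(h[...,2]>=v)).astype(np.uint8)
    k=np.zeros_like(m); x0,y0,x1,y1=box; k[y0:y1,x0:x1]=1; m*=k
    n,l,st,c=cv2.connectedComponentsWithStats(m)
    o=sorted(range(1,n),key=lambda i:-st[i,4])[:3]
    return [(c[i],st[i].tolist()) for i in o],l,o
E
python3 - <<'E'
from m import *
B={'top':(270,190,385,250),'side':(300,150,385,260)}
u={}
for n in B:
    p=np.load(f'pics/{n}0.npz')['p']
    for c in RNG:
        b,_,_=blobs(p,c,B[n]); u[n,c]=b[0][0]; print(n,c,b)
T,S=cam('top'),cam('side')
for c,z in(('blue',.108),('orange',.08),('red',.037)):
    print(c,tri(T,u['top',c],S,u['side',c]),'plane',plane(T,u['top',c],z),plane(S,u['side',c],z))
for k,uv,z in(('tin',(421,197),.034),('beaker',(341,180),.06),('weight',(258,228),.04)): print(k,plane(T,uv,z))
E
```

```text
top blue [(array([289.36521739, 216.27826087]), [284, 210, 13, 13, 115])]
top orange [(array([366.6       , 212.56923077]), [365, 205, 5, 16, 65])]
top red [(array([333.58974359, 236.35897436]), [332, 232, 5, 10, 39])]
side blue [(array([328.86346863, 218.5202952 ]), [321, 209, 18, 19, 271])]
side orange [(array([341.92116183, 171.68049793]), [334, 164, 18, 19, 241])]
side red [(array([361.53846154, 207.25641026]), [356, 205, 11, 6, 39])]
blue (array([0.5480712 , 0.07107145, 0.09166554]), np.float64(0.0012072542395377016)) plane [0.54765652 0.0701696  0.108     ] [0.54303316 0.08981805 0.108     ]
orange (array([ 0.56428047, -0.15594073,  0.07133781]), np.float64(0.001247177562455107)) plane [ 0.56303606 -0.15505628  0.08      ] [ 0.56236686 -0.14272063  0.08      ]
red (array([ 0.49242024, -0.06038552,  0.03328538]), np.float64(0.0011115192054868051)) plane [ 0.49290651 -0.06018273  0.037     ] [ 0.49130981 -0.05575454  0.037     ]
tin [ 0.61605727 -0.32653204  0.034     ]
beaker [ 0.66176431 -0.08022194  0.06      ]
weight [0.51528798 0.16843085 0.04      ]
```

>>> {"method": "servo_tool", "body": {
  "deltas": [
    [[-1,0.05,-0.033,0,0,0,0.02],[-1,0.11,-0.072,0,0,0,0.04],[-1,0.17,-0.111,0,0,0,0.06],[-1,0.23,-0.15,0,0,0,0.08],[-1,0.29,-0.19,0,0,0,0.1],[-1,0.35,-0.23,0,0,0,0.12],[-1,0.41,-0.268,0,0,0,0.14],[-1,0.47,-0.307,0,0,0,0.16],[-1,0.53,-0.347,0,0,0,0.18],[-1,0.59,-0.386,0,0,0,0.18],[-1,0.651,-0.426,0,0,0,0.18],[-1,0.651,-0.426,0,0,0,0.18]]
  ]
}}

```text
time: 1.6
ee_pos: [0.5708, -0.0363, 0.249]
tool_rot: [-3.141, 0.001, 0.075]
wrist_force: [-0.2, -0.8, -0.7]
finger_gap: 1.001
gripper_force: 0.0
```

```bash
python3 - <<'E'
from m import *
s=bot.observe();print(s['time'],s['ee_pos'],s['tool_rot'],abs(s['joint_vel']).max())
C,p,D=shot('wrist','w1'); np.save('pics/w1C.npy',np.array(C,dtype=object),allow_pickle=True)
for c in RNG: print(c,blobs(p,c,(0,0,640,400))[0])
E
```

```text
1.6 [ 0.57076598 -0.03633701  0.24901229] [-3.14057768e+00  5.20555696e-04  7.51746587e-02] 0.06674521124736152
blue [(array([221.58360927, 198.17715232]), [201, 179, 43, 40, 1208])]
orange [(array([424.92472024, 193.62563581]), [412, 169, 26, 52, 983])]
red [(array([335.91477273, 233.07386364]), [331, 224, 11, 19, 176])]
```

View pics/w1.png

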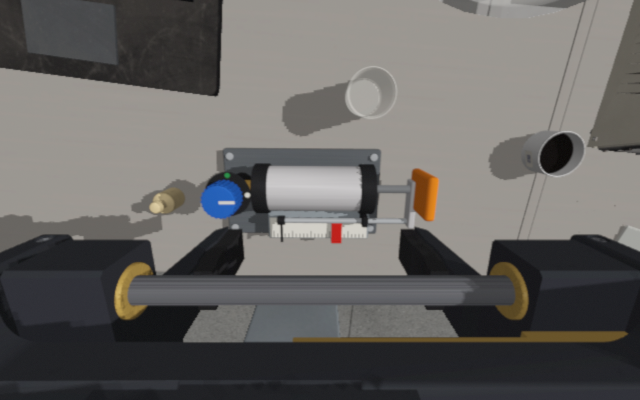

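The wrist view shows the cap at (222,198) with its white line pointing towards the handle (shut) and the green dot at (227,175). The handle is at (425,193), the pointer at (281,230), the red marker at (336,233), the beaker at (370,93), the tin at (555,152) and the weight at (165,202).

```bash
cat >> m.py <<'E'
def pts(C,D,l,i):
    v,u=np.nonzero(l==i); d=D[v,u]; P=np.array([dep(C,(a,b),e) for a,b,e in zip(u,v,d)]); return P[d>0],np.c_[u,v][d>0]
def measure(C,p,D,cols=RNG):
    r={}
    for c in cols:
        b,l,o=blobs(p,c,(0,0,640,400)); P,uv=pts(C,D,l,o[0]); zt=np.percentile(P[:,2],95)
        Q=P[abs(P[:,2]-zt)<.004]; (cx,cy),wh,a=cv2.minAreaRect((Q[:,:2]*1e3).astype(np.float32))
        r[c]=np.array([cx/1e3,cy/1e3,np.median(Q[:,2])]); print(c,'n',len(Q),'rect c',r[c].round(4),'size',np.round(wh,1),'ang',round(a,1),'mean',Q.mean(0).round(4))
    return r
E
python3 - <<'E'
from m import *
C=np.load('pics/w1C.npy',allow_pickle=True); z=np.load('pics/w1.npz'); p,D=z['p'],z['D']
r=measure(C,p,D)
# triangulate wrist against top-camera rays
T=cam('top')
for c,a in(('blue',(289.4,216.3)),('orange',(366.6,212.6)),('red',(333.6,236.4))):
    print(c,'top/wrist',tri(T,a,C,blobs(p,c,(0,0,640,400))[0][0][0]))
d=r['blue']-r['orange'];yaw=np.arctan2(d[1],d[0]);print('yaw',yaw,'len',np.hypot(*d[:2]))
for k,uv,zz in(('pointer a',(281,222),.045),('pointer b',(282,240),.045),('red',(336,233),.037),('wd',(247,195),.077),('gd',(227,175),.077)):
    X=plane(C,uv,zz); e=X-r['blue'];print(k,X.round(4),'pump',(e[0]*np.cos(yaw)+e[1]*np.sin(yaw)+.105).round(4),(-e[0]*np.sin(yaw)+e[1]*np.cos(yaw)).round(4), dep(C,uv,D[uv[1],uv[0]]).round(4))
cv2.imwrite('pics/w1crop.png',cv2.resize(p[160:260,190:450],(780,300),interpolation=cv2.INTER_CUBIC)[...,::-1])
E
```

```text
blue n 847 rect c [0.5498 0.0688 0.1067] size [35.1 35.3] ang 56.7 mean [0.5503 0.0695 0.1066]
orange n 452 rect c [ 0.5648 -0.1535  0.0932] size [48.2 11.4] ang 4.4 mean [ 0.5657 -0.1532  0.0931]
red n 175 rect c [ 0.4942 -0.0607  0.0356] size [26.5 12.2] ang 4.7 mean [ 0.494  -0.0611  0.0356]
blue top/wrist (array([0.54844346, 0.07084167, 0.09060741]), np.float64(0.0007458759704509951))
orange top/wrist (array([ 0.56411204, -0.15676396,  0.06716062]), np.float64(0.000698669579092847))
red top/wrist (array([ 0.4929155 , -0.06088835,  0.03281829]), np.float64(0.0010299360679884423))
yaw 1.638313876796273 len 0.22282367791313107
pointer a [0.5079 0.0111 0.045 ] pump 0.0502 0.0457 [0.5097 0.0105 0.0496]
pointer b [0.483  0.0088 0.045 ] pump 0.0496 0.0706 [0.4815 0.0092 0.0416]
red [ 0.4948 -0.0611  0.037 ] pump -0.021 0.0636 [ 0.4943 -0.0612  0.0357]
wd [0.5499 0.0466 0.077 ] pump 0.0828 0.0014 [0.5502 0.0464 0.0779]
gd [0.5712 0.0688 0.077 ] pump 0.1035 -0.0214 [0.5711 0.069  0.0764]
```

View pics/w1crop.png

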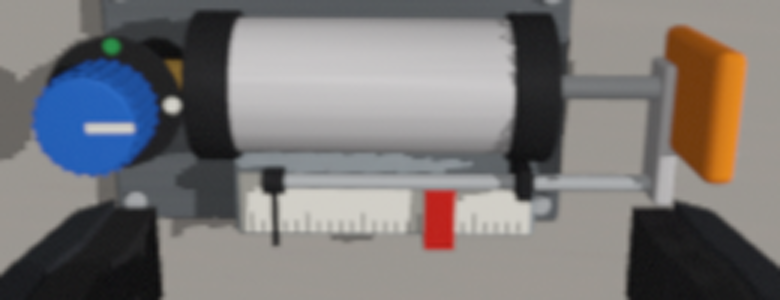

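Both pointer and marker are clear: the pointer is at pump x = 0.050 and the marker at about -0.021, so the pull is about 71 mm. The line points at the white dot, so the cap is near 0. Next I hover over the cap.

>>> {"method": "servo_tool", "body": {
  "deltas": [
    [[-1,-0.008,-0.06,0.05,0,0,0],[-1,-0.016,-0.12,0.1,0,0,0],[-1,-0.016,-0.133,0.111,0,0,0],[-1,-0.016,-0.133,0.111,0,0,0],[-1,-0.016,-0.133,0.111,0,0,0],[-1,-0.016,-0.133,0.111,0,0,0]]
  ]
}}

```text
time: 2.4
ee_pos: [0.5506, 0.064, 0.1623]
tool_rot: [3.141, -0.003, 0.068]
wrist_force: [0.8, -0.0, -0.2]
finger_gap: 1.0
gripper_force: 0.0
```

```bash
python3 - <<'E'
from m import *
s=bot.observe();print(s['time'],s['ee_pos'],s['tool_rot'],abs(s['joint_vel']).max())
C,p,D=shot('wrist','w2'); np.save('pics/w2C.npy',np.array(C,dtype=object),allow_pickle=True)
r=measure(C,p,D)
C1=np.load('pics/w1C.npy',allow_pickle=True); p1=np.load('pics/w1.npz')['p']
for c in RNG: print(c,'2 wrist',tri(C1,blobs(p1,c,(0,0,640,400))[0][0][0],C,blobs(p,c,(0,0,640,400))[0][0][0]))
E
```

```text
2.4 [0.55063156 0.06397307 0.16231319] [ 3.14092459e+00 -2.50257522e-03  6.83172907e-02] 0.0076903950087783175
blue n 1752 rect c [0.5491 0.0699 0.1067] size [37.5 36.5] ang 13.8 mean [0.5502 0.0706 0.1066]
orange n 919 rect c [ 0.5674 -0.1533  0.0929] size [43.  13.8] ang 3.3 mean [ 0.5682 -0.1521  0.0927]
red n 3 rect c [0.5656 0.0067 0.1743] size [0.5 0. ] ang 50.6 mean [0.5656 0.0067 0.174 ]
blue 2 wrist (array([0.54835804, 0.07005211, 0.09221998]), np.float64(0.0007182853301209673))
orange 2 wrist (array([ 0.56625835, -0.15516863,  0.07160608]), np.float64(0.001679215659027252))
red 2 wrist (array([ 0.50454323, -0.06023675,  0.04582497]), np.float64(0.011319507017753272))
```

View pics/w2.png

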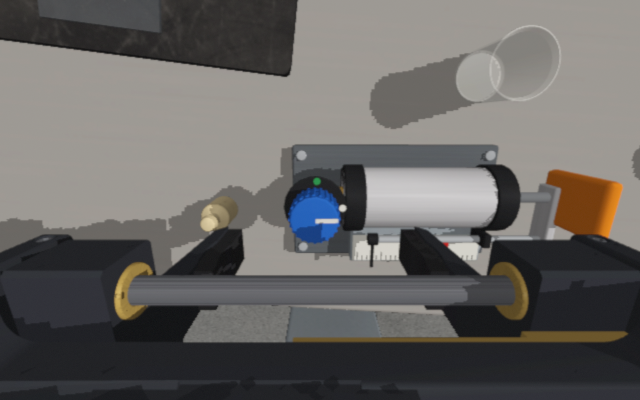

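The hover view shows the cap at (315,217) between the fingers, slightly left of centre. Its line points right, at the white dot (343,209).

>>> {"method": "servo_tool", "body": {
  "deltas": [
    [[-1,-0.0015,-0.0076,0.03,0,0,0],[-1,-0.0015,-0.0076,0.06,0,0,0],[-1,-0.0015,-0.0076,0.08,0,0,0],[-1,-0.0015,-0.0076,0.087,0,0,0],[-1,-0.0015,-0.0076,0.087,0,0,0],[-1,-0.0015,-0.0076,0.087,0,0,0]]
  ]
}}

```text
time: 3.2
ee_pos: [0.5486, 0.0713, 0.0922]
tool_rot: [3.141, -0.002, 0.07]
wrist_force: [-0.1, 0.2, -0.7]
finger_gap: 0.995
gripper_force: 0.0
```

>>> {"method": "servo_tool", "body": {
  "deltas": [
    [[1,0,0,0,0,0,0],[1,0,0,0,0,0,0],[1,0,0,0,0,0,0],[1,0,0,0,0,0,0],[1,0,0,0,0,0,0],[1,0,0,0,0,0,0],[1,0,0,0,0,0,0],[1,0,0,0,0,0,0]]
  ]
}}

```text
time: 4.2
ee_pos: [0.548, 0.069, 0.0913]
tool_rot: [3.138, 0.0, 0.07]
wrist_force: [-0.6, -9.9, -0.5]
finger_gap: 0.398
gripper_force: 30.0
```

>>> {"method": "servo_tool", "body": {
  "deltas": [
    [[1,0,0.0025,0,0,0,-0.05],[1,0,0.0025,0,0,0,-0.15],[1,0,0.0025,0,0,0,-0.25],[1,0,0.0025,0,0,0,-0.35],[1,0,0.0025,0,0,0,-0.45],[1,0,0.0025,0,0,0,-0.55],[1,0,0.0025,0,0,0,-0.65],[1,0,0.0025,0,0,0,-0.75],[1,0,0.0025,0,0,0,-0.85],[1,0,0.0025,0,0,0,-0.93],[1,0,0.0025,0,0,0,-0.95],[1,0,0.0025,0,0,0,-0.95]]
  ]
}}

```text
time: 5.7
ee_pos: [0.5481, 0.0689, 0.0914]
tool_rot: [3.141, 0.001, 1.56]
wrist_force: [0.5, -4.4, 0.3]
finger_gap: 0.399
gripper_force: 30.0
```

```bash
python3 - <<'E'
from h import *
s=bot.observe();print(s['ee_pos'],s['tool_rot'],s['wrist_torque'],s['wrist_force'],s['q'])
E
```

```text
[0.54812305 0.06888912 0.091361  ] [3.14134315e+00 7.26229255e-04 1.56037581e+00] [-0.69255349 -0.17769703 -0.12369932] [ 0.46023585 -4.36901427  0.30160972] [-8.94693330e-02  3.27913410e-01  1.77926221e+00 -8.19470160e-04
  1.03411111e+00 -7.86300242e-02]
```

>>> {"method": "servo_tool", "body": {
  "deltas": [
    [[-1,0,0,0,0,0,0],[-1,0,0,0,0,0,0],[-1,0,0,0,0,0,0],[-1,0,0,0,0,0,0],[-1,0,0,0,0,0,0],[-1,0,0,-0.05,0,0,0],[-1,0,0,-0.11,0,0,0],[-1,0,0,-0.14,0,0,0],[-1,0,0,-0.14,0,0,0]]
  ]
}}

```text
time: 6.82
ee_pos: [0.5494, 0.0693, 0.2055]
tool_rot: [3.137, 0.0, 1.562]
wrist_force: [-0.8, 0.2, -0.5]
finger_gap: 0.999
gripper_force: 0.0
```

>>> {"method": "servo_tool", "body": {
  "deltas": [
    [[-1,-0.03,0.003,-0.018,0,0,0.1],[-1,-0.06,0.006,-0.018,0,0,0.2],[-1,-0.09,0.009,-0.018,0,0,0.31],[-1,-0.12,0.012,-0.018,0,0,0.42],[-1,-0.15,0.015,-0.018,0,0,0.53],[-1,-0.18,0.018,-0.018,0,0,0.64],[-1,-0.21,0.021,-0.018,0,0,0.75],[-1,-0.236,0.023,-0.018,0,0,0.86],[-1,-0.236,0.023,-0.018,0,0,0.951],[-1,-0.236,0.023,-0.018,0,0,0.951],[-1,-0.236,0.023,-0.018,0,0,0.951],[-1,-0.236,0.023,-0.018,0,0,0.951]]
  ]
}}

```text
time: 8.32
ee_pos: [0.5646, -0.1192, 0.2173]
tool_rot: [-3.141, 0.001, 0.071]
wrist_force: [0.7, 0.5, 0.0]
finger_gap: 1.004
gripper_force: 0.0
```

```bash
python3 - <<'E'
from m import *
s=bot.observe();print(s['time'],s['ee_pos'],s['tool_rot'],abs(s['joint_vel']).max())
C,p,D=shot('wrist','w3'); np.save('pics/w3C.npy',np.array(C,dtype=object),allow_pickle=True)
r=measure(C,p,D)
C1=np.load('pics/w1C.npy',allow_pickle=True); p1=np.load('pics/w1.npz')['p']
for c in RNG: print(c,'2 wrist',tri(C1,blobs(p1,c,(0,0,640,400))[0][0][0],C,blobs(p,c,(0,0,640,400))[0][0][0]))
E
```

```text
8.325 [ 0.56460833 -0.11915655  0.21726179] [-3.14126718e+00  5.84184610e-04  7.05181204e-02] 0.007123508910723128
blue n 1135 rect c [0.5497 0.069  0.1067] size [37.1 36.1] ang 46.0 mean [0.5492 0.068  0.1066]
orange n 559 rect c [ 0.5652 -0.1541  0.0932] size [48.5 11.8] ang 4.4 mean [ 0.5657 -0.154   0.0931]
red n 233 rect c [ 0.4941 -0.0607  0.0357] size [26.9 13.5] ang 4.3 mean [ 0.4942 -0.0611  0.0357]
blue 2 wrist (array([0.54917368, 0.06928081, 0.0942589 ]), np.float64(0.00037382698590749373))
orange 2 wrist (array([ 0.56512883, -0.15518311,  0.07189613]), np.float64(0.0006532194068818703))
red 2 wrist (array([ 0.49400138, -0.06119292,  0.03509715]), np.float64(0.00015354017101462601))
```

View pics/w3.png

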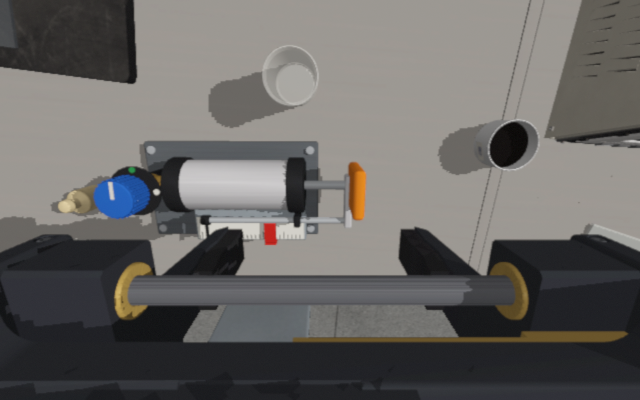

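The cap's line at (111,190) now points up to the green dot (131,170), so the cap is open. The handle is at (357,190), still home. I pre-close the fingers to half above the handle so that they clear the barrel.

>>> {"method": "servo_tool", "body": {
  "deltas": [
    [[0,-0.002,0.03,0.04,0,0,0],[0,-0.002,0.0437,0.08,0,0,0],[0,-0.002,0.0437,0.08,0,0,0],[0,-0.002,0.0437,0.08,0,0,0],[0,-0.002,0.0437,0.08,0,0,0],[0,-0.002,0.0437,0.08,0,0,0]]
  ]
}}

```text
time: 9.12
ee_pos: [0.5662, -0.1544, 0.155]
tool_rot: [3.141, -0.002, 0.069]
wrist_force: [-0.5, 0.2, -0.8]
finger_gap: 0.497
gripper_force: 0.0
```

>>> {"method": "servo_tool", "body": {
  "deltas": [
    [[0,0,0,0.03,0,0,0],[0,0,0,0.06,0,0,0],[0,0,0,0.09,0,0,0],[0,0,0,0.1025,0,0,0],[0,0,0,0.1025,0,0,0],[0,0,0,0.1025,0,0,0]]
  ]
}}

```text
time: 9.88
ee_pos: [0.5663, -0.1548, 0.0729]
tool_rot: [3.141, -0.002, 0.069]
wrist_force: [0.4, 0.8, 0.1]
finger_gap: 0.5
gripper_force: 0.0
```

>>> {"method": "servo_tool", "body": {
  "deltas": [
    [[1,0,0,0,0,0,0],[1,0,0,0,0,0,0],[1,0,0,0,0,0,0],[1,0,0,0,0,0,0],[1,0,0,0,0,0,0],[1,0,0,0,0,0,0]]
  ]
}}

```text
time: 10.62
ee_pos: [0.5657, -0.1554, 0.072]
tool_rot: [3.14, -0.0, 0.068]
wrist_force: [-0.2, -5.3, -0.0]
finger_gap: 0.133
gripper_force: 30.0
```

>>> {"method": "servo_tool", "body": {
  "deltas": [
    [[1,0,0.01,0,0,0,0],[1,0,0.025,0,0,0,0],[1,0,0.04,0,0,0,0],[1,0,0.055,0,0,0,0],[1,0,0.07,0,0,0,0],[1,0,0.08,0,0,0,0],[1,0,0.088,0,0,0,0],[1,0,0.088,0,0,0,0],[1,0,0.088,0,0,0,0],[1,0,0.088,0,0,0,0]]
  ]
}}

```text
time: 11.88
ee_pos: [0.5702, -0.2213, 0.0719]
tool_rot: [-3.136, 0.001, 0.069]
wrist_force: [-2.3, 11.8, 8.1]
finger_gap: 0.13
gripper_force: 30.0
```

```bash
python3 - <<'E'
from m import *
s=bot.observe();print(s['time'],s['ee_pos'],s['tool_rot'],s['wrist_force'],s['finger_gap'])
C,p,D=shot('wrist','w4')
C2,p2,D2=shot('top','t4'); C3,p3,D3=shot('side','s4')
f=lambda a,b:cv2.resize(a[b[1]:b[3],b[0]:b[2]],(400,300),interpolation=cv2.INTER_CUBIC)
im=np.vstack([np.hstack([cv2.resize(p,(400,300)),f(p2,(280,195,400,285))]),np.hstack([f(p3,(300,140,400,215)),f(p3,(270,120,430,240))])])
cv2.imwrite('pics/v4.png',im[...,::-1])
for n,C,p in(('top',C2,p2),('side',C3,p3)):
    print(n,[blobs(p,c,(270,130,400,290))[0] for c in ('red','orange')])
E
```

```text
11.875 [ 0.57017378 -0.22133241  0.07189887] [-3.13583773e+00  1.06852915e-03  6.91359789e-02] [-2.27530122 11.81801917  8.06714237] 0.12999768530096187
top [[(array([334.06896552, 237.13793103]), [332, 233, 5, 9, 29])], []]
side [[(array([361.65789474, 207.31578947]), [356, 206, 11, 5, 38])], [(array([350.5952381 , 162.66666667]), [348, 159, 6, 8, 42]), (array([339.        , 164.53658537]), [337, 158, 5, 13, 41])]]
```

View pics/v4.png

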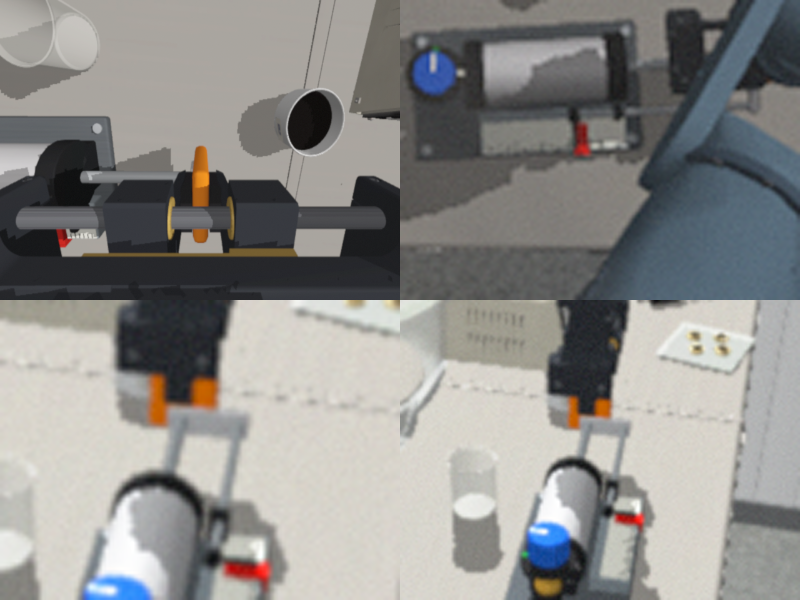

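The pointer, in the top-camera crop at (577,118), is over the near edge of the red marker at (582,140). Measured travel is about 66 mm of the 71 needed, so I add 5 mm. The cap's line still points to green and the beaker and tin are undisturbed.

>>> {"method": "servo_tool", "body": {
  "deltas": [
    [[1,0,0.003,0,0,0,0],[1,0,0.006,0,0,0,0],[1,0,0.006,0,0,0,0],[1,0,0.006,0,0,0,0],[1,0,0.006,0,0,0,0],[1,0,0.006,0,0,0,0]]
  ]
}}

```text
time: 12.78
ee_pos: [0.5705, -0.2259, 0.0719]
tool_rot: [-3.136, 0.001, 0.069]
wrist_force: [-2.0, 13.0, 8.2]
finger_gap: 0.132
gripper_force: 30.0
```

```bash
python3 - <<'E'
from m import *
s=bot.observe();print(s['time'],s['ee_pos'],s['tool_rot'],s['wrist_force'],s['finger_gap'])
P=[shot('top','t5_%d'%i)[1].astype(float) for i in range(4)]
S=[shot('side','s5_%d'%i)[1].astype(float) for i in range(4)]
p=np.mean(P,0).astype(np.uint8);q=np.mean(S,0).astype(np.uint8)
f=lambda a,b:cv2.resize(a[b[1]:b[3],b[0]:b[2]],(400,400),interpolation=cv2.INTER_CUBIC)
cv2.imwrite('pics/v5.png',np.hstack([f(p,(310,220,350,260)),f(q,(340,185,380,225))])[...,::-1])
C=cam('top')
for n,X in(('mark',(.4941,-.0609,.037)),('mark end',(.485,-.0615,.037)),('ptr@mark',(.4941,-.0609,.045))): print(n,np.round(proj(C,X),1),np.round(proj(cam('side'),X),1))
E
```

```text
12.775 [ 0.57051163 -0.22594027  0.0719123 ] [-3.13563635e+00  1.10534560e-03  6.92275212e-02] [-2.00525656 12.98602582  8.20349   ] 0.1319127973266439
mark [333.8 236. ] [360.8 205.9]
mark end [334. 239.] [364.3 206.3]
ptr@mark [333.9 235.9] [361.  203.4]
```

View pics/v5.png

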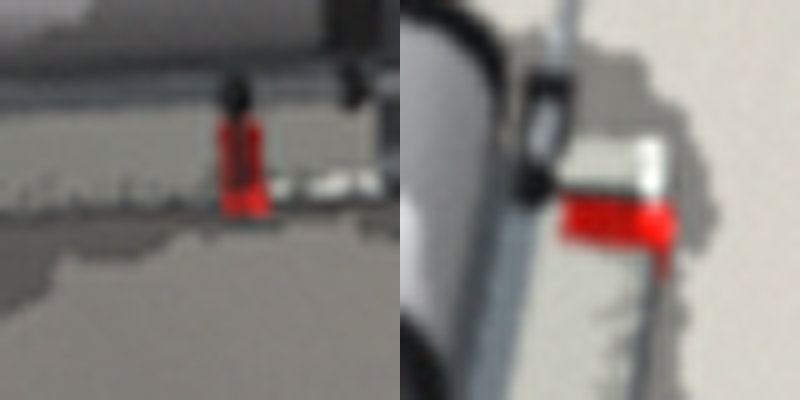

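In the top crop, the pointer's dark line at x≈238 sits centrally in the red marker (220–262), about 1 mm from its middle. I hold it there.

>>> {"method": "servo_tool", "body": {
  "deltas": [
    [[1,0,0,0,0,0,0],[1,0,0,0,0,0,0],[1,0,0,0,0,0,0],[1,0,0,0,0,0,0],[1,0,0,0,0,0,0],[1,0,0,0,0,0,0],[1,0,0,0,0,0,0],[1,0,0,0,0,0,0],[1,0,0,0,0,0,0],[1,0,0,0,0,0,0],[1,0,0,0,0,0,0],[1,0,0,0,0,0,0]]
  ]
}}

```text
time: 14.68
ee_pos: [0.5705, -0.226, 0.0719]
tool_rot: [-3.136, 0.001, 0.069]
wrist_force: [-1.6, 11.6, 9.3]
finger_gap: 0.137
gripper_force: 30.0
```

>>> {"method": "servo_tool", "body": {
  "deltas": [
    [[1,0,0,0,0,0,0],[1,0,0,0,0,0,0],[1,0,0,0,0,0,0],[1,0,0,0,0,0,0],[1,0,0,0,0,0,0],[1,0,0,0,0,0,0],[1,0,0,0,0,0,0],[1,0,0,0,0,0,0],[1,0,0,0,0,0,0],[1,0,0,0,0,0,0],[1,0,0,0,0,0,0],[1,0,0,0,0,0,0]]
  ]
}}

```text
time: 16.18
ee_pos: [0.5705, -0.2259, 0.0719]
tool_rot: [-3.136, 0.001, 0.069]
wrist_force: [-1.9, 12.2, 10.5]
finger_gap: 0.131
gripper_force: 30.0
```

>>> {"method": "servo_tool", "body": {
  "deltas": [
    [[1,0,0,0,0,0,0],[1,0,0,0,0,0,0],[1,0,0,0,0,0,0],[1,0,0,0,0,0,0],[1,0,0,0,0,0,0],[1,0,0,0,0,0,0],[1,0,0,0,0,0,0],[1,0,0,0,0,0,0]]
  ]
}}

```text
time: 17.18
ee_pos: [0.5705, -0.2259, 0.0719]
tool_rot: [-3.136, 0.001, 0.069]
wrist_force: [-2.5, 11.6, 8.8]
finger_gap: 0.133
gripper_force: 30.0
```

```bash
python3 - <<'E'
from m import *
p=shot('top','t6')[1].astype(int); a=np.load('pics/t5_0.npz')['p'].astype(int)
w=np.s_[228:242,325:345]; print('change at pointer/marker',abs(p[w]-a[w]).mean())
print(bot.sign_off())
E
```

```text
change at pointer/marker 2.0476190476190474
the job is handed in; nothing more can be done
None
```

I opened the cap to about 1.5 rad with the plunger still home. I then pulled the handle until the pointer stood about 1 mm from the marker's middle, held it there for over 4 s, and handed the job in still holding it; no verdict came back.

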